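# Put the unmarked spacer into the graded rack

## Robot

A 6-joint arm with a two-finger parallel gripper is mounted at the origin on the work surface. World frame = base frame: x ahead of the robot, y to its left, z up, the work surface at z = 0. Lengths are in mm, angles in rad, forces in N, time in s.
With the tool pointing down it reaches from about 300 to 775 mm from the base axis. Payload 14.6 kg.
Tool frame: the origin (TCP) lies midway between the tips of the shut fingers; the grasp point (between the pads) lies 19 mm behind it (manip.grip_point_offset is the distance from the TCP to the grasp point, in mm); x points along the fingers, z is the direction in which the jaws open and shut, and the axes are right-handed (so a half turn about x gives the same grasp; the last joint's range is limited). The gripper opens to 94 mm and grips with 3 to 60 N. Pads are 16 mm wide; open, the fingers measure 119 mm over their backs; the gripper's body (75 mm by 177 mm) begins 78 mm behind the grasp point.
Start: joints at [-1.384, 0.3, 1.521, -0, 1.321, -0.067], TCP at [138.09, -532.373, 205.446] pointing down, gripper open.
Joint ranges: [-3.03, 3.03], [-0.79, 2.21], [0.23, 2.52], [-1.04, 4.18], [0, 3.07], [-2.55, 2.55]. Speed limits (rad/s): [2.22, 2.22, 2.57, 3.14, 3.14, 3.14].

## Interface

Orientations are given as [roll, pitch, yaw] about the fixed x, y, z axes, in that order (R = Rz(yaw) Ry(pitch) Rx(roll)).
In Python, from cell import manip, camera, calibration, order gives the robot as it stands.
- The arm moves only by the tool jog_arm, never from a script. Its arguments are lists of equal length, an entry for each row: "turn": the turn, a rotation vector about the tool's x, y, z in degrees, a list of three; "dp": the shift along the tool's x, y, z in cm, a list of three; "gripper": the closure, from 0 (fully open) to 1 (shut). In form: {"turn": [[ax, ay, az], ...], "dp": [[tx, ty, tz], ...], "gripper": [gripper, ...]}. A call has 1 to 8 rows; each row shifts and turns the pose as measured when the row begins, along the tool's axes as they then stand; what a row does not reach is not made up. A row lasts 1/8 s, in which the tool goes at most 62.5 mm and 10.7 degrees, less where a joint would pass 70% of its speed; a pose out of reach is approached as far as the arm can. A call is refused whole if a number of a shift passes 6.25 or a number of a turn 10.7, either way. A call with a gripper value outside its range is refused whole. The fingers move at their own pace and stop on an object; "grip_force" is the grip in N (left out, the last holds). Time passes only in rows, so rows that do not move let the fingers close. It gives the time, the measured TCP pose, the force and the opening at its end, in the units of the state.
- manip.read_state(): the state, without advancing time (a new reading comes with each control period).
- camera(name): name is "side" or "top" or "wrist"; returns (picture, depth): 400x640x3 uint8, red, green, blue; 400x640 float32, mm along the optical axis (not along the pixel's ray), 0 where there is no reading.
- calibration(name): a dict with "K" (3x3 intrinsics, pixels), "world_from_camera" (4x4, takes a point from camera to world coordinates). Camera axes: x right, y down, z forward; pixel columns grow to the right and rows downward; lengths in mm; the calibration is good to about 2 mm. The wrist camera is an equidistant fisheye: a pixel r from the principal point sees the ray r / f radians off the axis. A picture is of the moment at which its call begins: read the wrist's pose just before it. calibration takes no time and is no camera call; for the wrist camera it gives the pose at the moment of the call.
- order.sign_off(): hands the job in, once; it reports no verdict.
The state is a dict: "clock": time; "joints": joint angles; "qd": joint speeds; "effort": joint torques, N m; "eef_pos": TCP position; "eef_rot": TCP orientation; "wrist_force": force on the tool from outside, world axes, zero at the start; "moment": the same for the moment, N m; "finger_gap": finger opening in mm.
Only numpy, scipy, OpenCV 4.12 (cv2) and the standard library are available. Lean on these libraries where they do the work, as an engineer would, in place of code of your own. Each camera call takes 0.05 s, during which the arm holds its last target.

## Task

Take the steel spacer that stands alone in the single pocket of the white stand and find its place in the aluminium graded rack: starting at the narrowest slot, try its blade gently on each slot in turn, and let it down fully home, upright, in the first slot that takes it, then let go. Never push hard enough to drive the sprung rack hard onto its stop, and leave the other two spacers and everything else on the bench where they are.

Things in the scene. Friction and masses are not known exactly. Their poses are not given: they have to be found in the camera images.
- spacer_a: loose upright steel spacer, 90 g: flat blade 24 mm along x, 30 mm tall (z 0-30), under a head 26 x 22 x 34 mm (x, y, z 30-64). Origin: centre of the blade's lower end. Blade thickness (along y, centred) is 8, 11 or 14 mm, one each; which is which is unmarked and hidden by the stand. Square edges. Stands loose (1 to 5 mm) on its pocket's floor, origin 8 mm above the bench
- spacer_b: loose upright steel spacer, 90 g: flat blade 24 mm along x, 30 mm tall (z 0-30), under a head 26 x 22 x 34 mm (x, y, z 30-64). Origin: centre of the blade's lower end. Blade thickness (along y, centred) is 8, 11 or 14 mm, one each; which is which is unmarked and hidden by the stand. Square edges. Stands loose (1 to 5 mm) on its pocket's floor, origin 8 mm above the bench
- spacer_c: loose upright steel spacer, 90 g: flat blade 24 mm along x, 30 mm tall (z 0-30), under a head 26 x 22 x 34 mm (x, y, z 30-64). Origin: centre of the blade's lower end. Blade thickness (along y, centred) is 8, 11 or 14 mm, one each; which is which is unmarked and hidden by the stand. Square edges. Stands loose (1 to 5 mm) on its pocket's floor, origin 8 mm above the bench
- rack: aluminium comb, 50 mm along x, 124 mm along y; four slots run through along x, side by side along y, narrowest at the -y end; square lips. Origin under its middle, 32 mm below the lips, 20 mm above the bench. Lips 52 mm and slot floors 28 mm above the bench. On springs: starts to sink at a push of about 3 N, 1.5 N more per mm, on its stop after 6 mm (12 N)
- rack_base: dark steel plate under the rack, 70 x 140 x 12 mm, fixed to the bench; origin: centre of its underside
- slot1 (a point): middle of the mouth of rack slot 1 (the narrowest, 6.5 mm wide), level with the lips; x along the slot, y across it towards the wider slots, z up. Slots are 24 mm deep and 30 mm apart, centre to centre. A blade's own slot leaves it 1.5 mm to spare in all; the next narrower is 1.5 mm too narrow. Fully home, a spacer's head is 6 mm above the lips
- slot2 (a point): middle of the mouth of rack slot 2 (9.5 mm wide), level with the lips; x along the slot, y across it towards the wider slots, z up. Slots are 24 mm deep and 30 mm apart, centre to centre. A blade's own slot leaves it 1.5 mm to spare in all; the next narrower is 1.5 mm too narrow. Fully home, a spacer's head is 6 mm above the lips
- slot3 (a point): middle of the mouth of rack slot 3 (12.5 mm wide), level with the lips; x along the slot, y across it towards the wider slots, z up. Slots are 24 mm deep and 30 mm apart, centre to centre. A blade's own slot leaves it 1.5 mm to spare in all; the next narrower is 1.5 mm too narrow. Fully home, a spacer's head is 6 mm above the lips
- slot4 (a point): middle of the mouth of rack slot 4 (the widest, 15.5 mm wide), level with the lips; x along the slot, y across it towards the wider slots, z up. Slots are 24 mm deep and 30 mm apart, centre to centre. A blade's own slot leaves it 1.5 mm to spare in all; the next narrower is 1.5 mm too narrow. Fully home, a spacer's head is 6 mm above the lips
- stand: white plastic stand fixed to the bench, 60 mm along x, 150 mm along y, 32 mm tall, with three equal pockets (29 mm along x, 18 mm along y, 24 mm deep) in a row along y. Origin: centre of its underside
- single (a point): mouth centre of the stand's single pocket, at the -y end, 70 mm from the next; the spacer to put away stands here
- pair1 (a point): mouth centre of the inner pocket of the stand's pair; holds a spacer that stays
- pair2 (a point): mouth centre of the outer pocket of the stand's pair (+y end, 30 mm from the inner); holds a spacer that stays
- beaker: clear glass beaker, 64 mm wide, 80 mm tall, loose, not to be disturbed; origin: centre of its underside
- reagent_jar: white jar with black cap, 52 mm wide, 75 mm tall, loose, not to be disturbed; origin: centre of its underside
- amber_bottle: amber glass bottle, 60 mm wide, 130 mm tall, loose, not to be disturbed; origin: centre of its underside
- dish: shallow white ceramic dish, 84 mm wide, 14 mm tall, loose, not to be disturbed; origin: centre of its underside
- scoop: steel spoon lying on the bench, 150 mm long, loose, not to be disturbed; origin: about the middle of its length, on its underside
- vial: small amber vial with black cap, 36 mm wide, 55 mm tall, loose, not to be disturbed; origin: centre of its underside
There are look-alikes about, which are no part of the job. Leave any pink look-alike of the spacer_a alone. What is shaped like the rack_base but pink is not meant.

How it is judged (in metres and radians):
On the way, in this order (a step that is already met when the one before it is completed fails the run):
1. the spacer's blade is tried on the narrowest slot: it bears on the lips over slot 1 with more than 1.5 N (((contact force between spacer_a and rack above 1.5 N and y of spacer_a in the frame of slot1 between -0.005 and 0.005 m and x of spacer_a in the frame of slot1 between -0.015 and 0.015 m and z of spacer_a in the frame of slot1 between -0.003 and 0.003 m) or (contact force between spacer_b and rack above 1.5 N and y of spacer_b in the frame of slot1 between -0.005 and 0.005 m and x of spacer_b in the frame of slot1 between -0.015 and 0.015 m and z of spacer_b in the frame of slot1 between -0.003 and 0.003 m) or (contact force between spacer_c and rack above 1.5 N and y of spacer_c in the frame of slot1 between -0.005 and 0.005 m and x of spacer_c in the frame of slot1 between -0.015 and 0.015 m and z of spacer_c in the frame of slot1 between -0.003 and 0.003 m))), for 0.1 s.
2. then slot 2: the blade enters it by 5 mm, or, if it is too thick, bears on its lips (((z of spacer_a in the frame of slot2 below -0.005 m and y of spacer_a in the frame of slot2 between -0.006 and 0.006 m and x of spacer_a in the frame of slot2 between -0.018 and 0.018 m) or (contact force between spacer_b and rack above 1.5 N and y of spacer_b in the frame of slot2 between -0.005 and 0.005 m and x of spacer_b in the frame of slot2 between -0.015 and 0.015 m and z of spacer_b in the frame of slot2 between -0.003 and 0.003 m) or (contact force between spacer_c and rack above 1.5 N and y of spacer_c in the frame of slot2 between -0.005 and 0.005 m and x of spacer_c in the frame of slot2 between -0.015 and 0.015 m and z of spacer_c in the frame of slot2 between -0.003 and 0.003 m))), for 0.02 s.
3. then on from there: a blade that entered slot 2 is 14 mm down it; a thicker one enters slot 3 by 5 mm or, if too thick, bears on its lips (((z of spacer_a in the frame of slot2 below -0.014 m and y of spacer_a in the frame of slot2 between -0.006 and 0.006 m and x of spacer_a in the frame of slot2 between -0.018 and 0.018 m) or (z of spacer_b in the frame of slot3 below -0.005 m and y of spacer_b in the frame of slot3 between -0.006 and 0.006 m and x of spacer_b in the frame of slot3 between -0.018 and 0.018 m) or (contact force between spacer_c and rack above 1.5 N and y of spacer_c in the frame of slot3 between -0.005 and 0.005 m and x of spacer_c in the frame of slot3 between -0.015 and 0.015 m and z of spacer_c in the frame of slot3 between -0.003 and 0.003 m))), for 0.02 s.
4. the spacer is fully home in the first slot that takes it and released (((z of spacer_a in the frame of slot2 below -0.022 m and y of spacer_a in the frame of slot2 between -0.003 and 0.003 m and x of spacer_a in the frame of slot2 between -0.013 and 0.013 m and angle between spacer_a's own z axis and vertical below 0.08 rad and linear speed of spacer_a below 0.02 m/s and contact force between spacer_a and the fingers below 0.5 N) or (z of spacer_b in the frame of slot3 below -0.022 m and y of spacer_b in the frame of slot3 between -0.003 and 0.003 m and x of spacer_b in the frame of slot3 between -0.013 and 0.013 m and angle between spacer_b's own z axis and vertical below 0.08 rad and linear speed of spacer_b below 0.02 m/s and contact force between spacer_b and the fingers below 0.5 N) or (z of spacer_c in the frame of slot4 below -0.022 m and y of spacer_c in the frame of slot4 between -0.003 and 0.003 m and x of spacer_c in the frame of slot4 between -0.013 and 0.013 m and angle between spacer_c's own z axis and vertical below 0.08 rad and linear speed of spacer_c below 0.02 m/s and contact force between spacer_c and the fingers below 0.5 N))), for 0.2 s.
At the end, for the whole second after the job is handed in: The lone spacer stands in the narrowest slot that takes it: end 22 mm or more below the lips, within 3 mm of the slot's middle across and 13 mm along, upright within 0.08 rad, at rest, released; the other two still stand in the pair's pockets (within 12 mm, tilt under 0.2 rad) ((((z of spacer_a in the frame of slot2 below -0.022 m and y of spacer_a in the frame of slot2 between -0.003 and 0.003 m and x of spacer_a in the frame of slot2 between -0.013 and 0.013 m and angle between spacer_a's own z axis and vertical below 0.08 rad and linear speed of spacer_a below 0.02 m/s and contact force between spacer_a and the fingers below 0.5 N) and ((horizontal distance between spacer_b and pair1 below 0.012 m or horizontal distance between spacer_b and pair2 below 0.012 m) and height (world z) of spacer_b below 0.03 m and angle between spacer_b's own z axis and vertical below 0.2 rad) and ((horizontal distance between spacer_c and pair1 below 0.012 m or horizontal distance between spacer_c and pair2 below 0.012 m) and height (world z) of spacer_c below 0.03 m and angle between spacer_c's own z axis and vertical below 0.2 rad)) or ((z of spacer_b in the frame of slot3 below -0.022 m and y of spacer_b in the frame of slot3 between -0.003 and 0.003 m and x of spacer_b in the frame of slot3 between -0.013 and 0.013 m and angle between spacer_b's own z axis and vertical below 0.08 rad and linear speed of spacer_b below 0.02 m/s and contact force between spacer_b and the fingers below 0.5 N) and ((horizontal distance between spacer_a and pair1 below 0.012 m or horizontal distance between spacer_a and pair2 below 0.012 m) and height (world z) of spacer_a below 0.03 m and angle between spacer_a's own z axis and vertical below 0.2 rad) and ((horizontal distance between spacer_c and pair1 below 0.012 m or horizontal distance between spacer_c and pair2 below 0.012 m) and height (world z) of spacer_c below 0.03 m and angle between spacer_c's own z axis and vertical below 0.2 rad)) or ((z of spacer_c in the frame of slot4 below -0.022 m and y of spacer_c in the frame of slot4 between -0.003 and 0.003 m and x of spacer_c in the frame of slot4 between -0.013 and 0.013 m and angle between spacer_c's own z axis and vertical below 0.08 rad and linear speed of spacer_c below 0.02 m/s and contact force between spacer_c and the fingers below 0.5 N) and ((horizontal distance between spacer_a and pair1 below 0.012 m or horizontal distance between spacer_a and pair2 below 0.012 m) and height (world z) of spacer_a below 0.03 m and angle between spacer_a's own z axis and vertical below 0.2 rad) and ((horizontal distance between spacer_b and pair1 below 0.012 m or horizontal distance between spacer_b and pair2 below 0.012 m) and height (world z) of spacer_b below 0.03 m and angle between spacer_b's own z axis and vertical below 0.2 rad)))); the robot touches nothing.
It fails at once if a spacer is pushed on the rack with more than 22 N (contact force between any of spacer_a, spacer_b, spacer_c and rack above 22 N).
It fails at once if the fingers or arm push on the rack with more than 22 N (contact force between any of the fingers, the arm and rack above 22 N).
It fails at once if a spacer is put into a wider slot than the first that takes it ((z of spacer_a in the frame of slot3 below -0.006 m and y of spacer_a in the frame of slot3 between -0.006 and 0.006 m and x of spacer_a in the frame of slot3 between -0.018 and 0.018 m) or (z of spacer_a in the frame of slot4 below -0.006 m and y of spacer_a in the frame of slot4 between -0.006 and 0.006 m and x of spacer_a in the frame of slot4 between -0.018 and 0.018 m) or (z of spacer_b in the frame of slot4 below -0.006 m and y of spacer_b in the frame of slot4 between -0.006 and 0.006 m and x of spacer_b in the frame of slot4 between -0.018 and 0.018 m)).
It fails at once if a bystander on the bench is moved by more than 20 mm (distance of any of beaker, reagent_jar, amber_bottle, dish, scoop, vial from where it was at the start of the episode above 0.02 m).
It also fails if it takes over 64 s, if anything falls off the work surface, if the arm or the gripper's body presses on something with over 40 N, if the wrist force passes 120 N, or if a joint passes its speed limit or range.

## Working session

There is one attempt and no reset: what is moved stays moved. The work goes in short steps, Python scripts to look and compute and a tool call to move; the robot and the scene stay as the last step left them, time stands still between calls to the robot, and variables do not carry over. Pictures are saved under pics/ and viewed, and the job is handed in when it is done.

Besides the shell and the picture viewer there is one more tool, called as name(argument=value, ...), one argument or row to a line, values as JSON. jog_arm: Moves the arm, as the interface text tells. Its arguments: {"type":"object","properties":{"turn":{"type":"array","items":{"type":"array","items":{"type":"number"}}},"dp":{"type":"array","items":{"type":"array","items":{"type":"number"}}},"gripper":{"type":"array","items":{"type":"number"}},"grip_force":{"type":"number"}},"required":["turn","dp","gripper"]}

```bash
mkdir -p pics; ls
python3 - <<'E'
from cell import manip,camera,calibration
import cv2,numpy as np
print(manip.read_state())
for n in ["top","side"]:
    p,d=camera(n); cv2.imwrite(f"pics/{n}0.png",p[:,:,::-1]); np.save(f"pics/{n}0.npy",d)
    c=calibration(n); print(n,c)
E
```

```text
pics
{'clock': 0.0, 'joints': array([-1.38359302e+00,  3.00461394e-01,  1.52159082e+00, -9.57932062e-06,
        1.32067828e+00, -6.65874680e-02]), 'qd': array([-0.00090457,  0.00086569,  0.00022425,  0.00230055,  0.0002441 ,
        0.00035471]), 'effort': array([-3.38889868e-04, -5.31804729e+01, -3.52741456e+01,  7.06728618e-02,
        2.43513932e-02, -9.86362625e-05]), 'eef_pos': array([ 138.04394109, -532.12440429,  204.8875279 ]), 'eef_rot': array([3.08315946, 1.56965844, 1.76615629]), 'wrist_force': array([-0.65825826,  0.58170093, -0.00720945]), 'moment': array([-0.04138758,  0.02721136,  0.02507834]), 'finger_gap': 93.99900972998344}
top {'K': array([[482.79124054,   0.        , 319.25386418],
       [  0.        , 482.79124054, 189.11731643],
       [  0.        ,   0.        ,   1.        ]]), 'world_from_camera': array([[-5.16628126e-02, -9.78341860e-01,  2.00444904e-01,
         3.29185395e+02],
       [-9.98660229e-01,  5.12041004e-02, -7.47577725e-03,
         4.85298900e+01],
       [-2.94973518e-03, -2.00562574e-01, -9.79676453e-01,
         1.27041332e+03],
       [ 0.00000000e+00,  0.00000000e+00,  0.00000000e+00,
         1.00000000e+00]])}
side {'K': array([[395.93404204,   0.        , 317.99470204],
       [  0.        , 395.93404204, 199.38247743],
       [  0.        ,   0.        ,   1.        ]]), 'world_from_camera': array([[-9.94546598e-01, -5.00614651e-02,  9.14926954e-02,
         4.86233616e+02],
       [-1.04100906e-01,  5.29751850e-01, -8.41739852e-01,
         9.15732101e+02],
       [-6.32969435e-03, -8.46673979e-01, -5.32074344e-01,
         6.09627809e+02],
       [ 0.00000000e+00,  0.00000000e+00,  0.00000000e+00,
         1.00000000e+00]])}
```

View pics/top0.png

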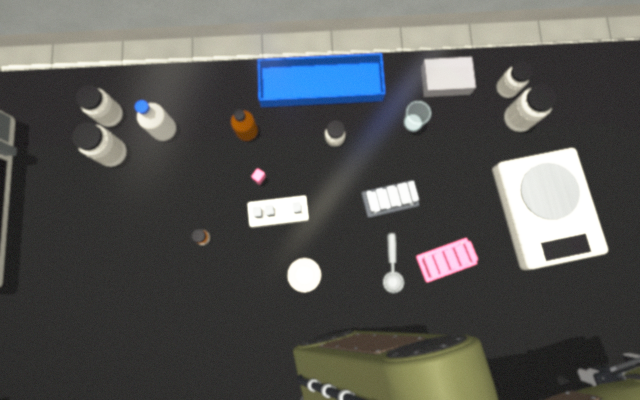

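View pics/side0.png

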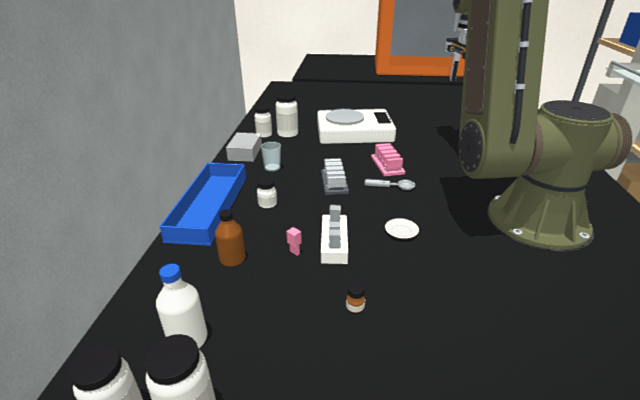

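Candidates in the top view: steel spacer alone at (297,208); steel pair at (257,212) and (270,211); pink spacer look-alike at (258,176). The aluminium rack is at (391,198) and its pink look-alike at (447,259). I choose the spacer at (297,208), which is at the stand's -y end, and the grey rack. Next come close crops to check that.

Run:
```python
import cv2,numpy as np
t=cv2.imread("pics/top0.png"); d=np.load("pics/top0.npy")
a=cv2.resize(t[185:240,235:325],None,fx=8,fy=8,interpolation=cv2.INTER_CUBIC)
b=cv2.resize(t[170:225,350:430],None,fx=9,fy=9,interpolation=cv2.INTER_CUBIC)
cv2.imwrite("pics/c1.png",a);cv2.imwrite("pics/c2.png",b)
```

```text
(no output)
```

View pics/c1.png

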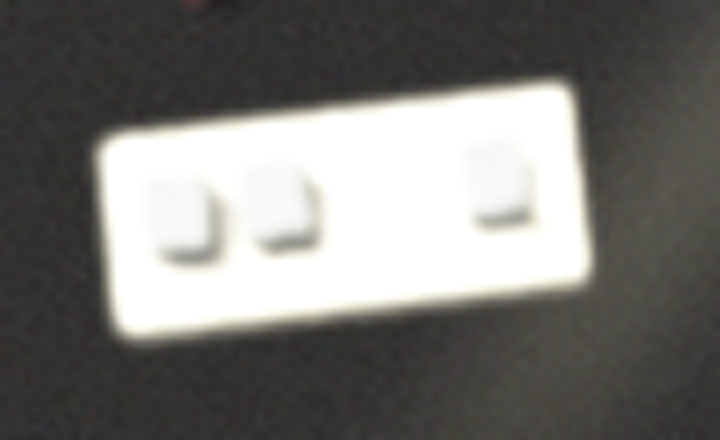

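View pics/c2.png

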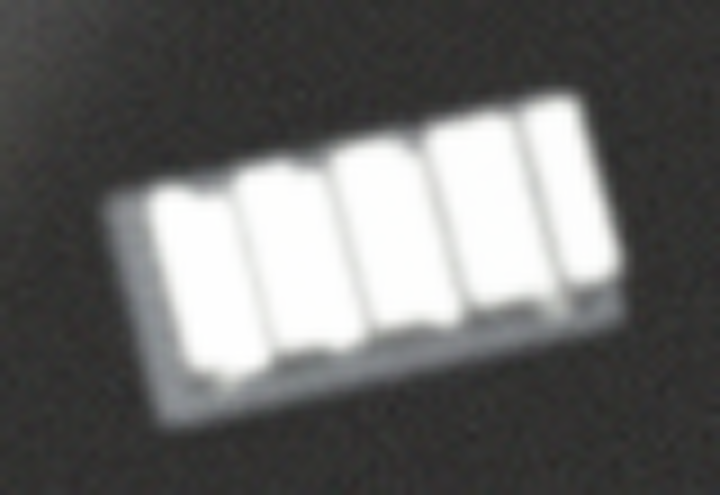

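The crops confirm it: the stand has a close pair on the left (c1 px 185,215 and 280,205) and a lone spacer on the right (500,185). The rack's narrowest slot is at its right (-y) end (c2 px ~540,200). Now coarse poses from depth.

```bash
cat > h.py <<'E'
import numpy as np,cv2
from scipy.spatial.transform import Rotation as R
def cloud(d,c):
    K=c["K"];T=c["world_from_camera"];v,u=np.mgrid[:d.shape[0],:d.shape[1]]
    P=np.stack([(u-K[0,2])/K[0,0]*d,(v-K[1,2])/K[1,1]*d,d],-1)
    W=P@T[:3,:3].T+T[:3,3]; W[d<=0]=np.nan; return W
def proj(p,c):
    K=c["K"];T=c["world_from_camera"];q=(np.asarray(p)-T[:3,3])@T[:3,:3]
    return np.stack([q[...,0]/q[...,2]*K[0,0]+K[0,2],q[...,1]/q[...,2]*K[1,1]+K[1,2]],-1)
def projf(p,c):
    K=c["K"];T=c["world_from_camera"];q=(np.asarray(p)-T[:3,3])@T[:3,:3]
    rr=np.hypot(q[...,0],q[...,1]);th=np.arctan2(rr,q[...,2]);s=th/np.maximum(rr,1e-9)
    return np.stack([q[...,0]*s*K[0,0]+K[0,2],q[...,1]*s*K[1,1]+K[1,2]],-1)
def ray(u,v,c):  # fisheye
    K=c["K"];T=c["world_from_camera"];x=(u-K[0,2])/K[0,0];y=(v-K[1,2])/K[1,1]
    th=np.hypot(x,y);s=np.sin(th)/np.maximum(th,1e-9)
    return T[:3,3],np.stack([x*s,y*s,np.cos(th)],-1)@T[:3,:3].T
def atz(u,v,c,z):
    o,r=ray(np.asarray(u,float),np.asarray(v,float),c); return o+r*((z-o[2])/r[...,2])[...,None]
E
python3 - <<'E'
from h import *
from cell import calibration,manip
d=np.load("pics/top0.npy");c=calibration("top");W=cloud(d,c)
def rep(n,box,z0,z1):
    r0,r1,c0,c1=box;w=W[r0:r1,c0:c1].reshape(-1,3);w=w[(w[:,2]>z0)&(w[:,2]<z1)]
    print(n,len(w),w.mean(0).round(1),cv2.minAreaRect(w[:,:2].astype(np.float32)))
rep("stand",(190,232,240,315),25,40)
rep("single",(195,220,285,305),60,90)
rep("p1",(195,225,263,278),60,90)
rep("p2",(195,225,248,264),60,90)
rep("rack",(175,222,355,425),45,60)
for n,b in dict(beaker=(95,135,400,435),vial=(225,250,188,215),jar=(115,150,322,350),amber=(105,145,225,262),dish=(255,295,285,325),scoop=(230,295,380,408),pink=(165,188,248,270),pinkrack=(235,285,412,482)).items(): rep(n,b,8,200)
s=manip.read_state();print(R.from_euler("xyz",s["eef_rot"]).as_matrix().round(3))
c=calibration("wrist");print(c["K"],c["world_from_camera"].round(3))
E
```

```text
stand 992 [528.9 146.1  31.9] ((530.516357421875, 149.6728057861328), (60.75735855102539, 150.09767150878906), 3.9809348583221436)
single 93 [532.6  99.4  71.6] ((532.8927612304688, 99.4705810546875), (26.072097778320312, 21.742834091186523), 5.008756160736084)
p1 98 [528.4 168.2  71. ] ((529.18505859375, 168.59173583984375), (26.836658477783203, 21.715316772460938), 4.0630059242248535)
p2 99 [525.8 199.7  71.5] ((526.322021484375, 200.27696228027344), (26.6033878326416, 21.939268112182617), 7.6899309158325195)
rack 647 [ 551.4 -152.7   51.7] ((550.7728271484375, -147.15760803222656), (50.53216552734375, 125.13531494140625), 10.405479431152344)
beaker 520 [ 766.5 -231.4   50.2] ((789.431640625, -239.36944580078125), (62.8946533203125, 124.3460693359375), 67.98201751708984)
vial 210 [472.2 346.8  44.9] ((472.84417724609375, 349.1968688964844), (33.25580978393555, 34.729209899902344), 1.4169707298278809)
jar 402 [723.7  -9.9  61.4] ((735.7813110351562, -11.54985237121582), (49.38329315185547, 62.84029769897461), 86.26722717285156)
amber 600 [750.6 224.7  82.9] ((771.770751953125, 207.6
[... 335 characters left out ...]
509766)
pink 122 [618.8 194.   58.1] ((620.7811279296875, 194.75401306152344), (23.499980926513672, 26.081363677978516), 53.52312469482422)
pinkrack 1500 [ 382.7 -274.9   35.5] ((383.3965148925781, -279.5906982421875), (69.84044647216797, 140.94137573242188), 16.620710372924805)
[[-0.     0.968  0.251]
 [ 0.001  0.251 -0.968]
 [-1.     0.    -0.001]]
[[309.70691629   0.         317.65167734]
 [  0.         309.70691629 197.95964367]
 [  0.           0.           1.        ]] [[ 2.51000e-01 -9.31000e-01 -2.64000e-01  2.14994e+02]
 [-9.68000e-01 -2.42000e-01 -6.60000e-02 -5.12917e+02]
 [-2.00000e-03  2.72000e-01 -9.62000e-01  3.84530e+02]
 [ 0.00000e+00  0.00000e+00  0.00000e+00  1.00000e+00]]
```

jog_arm(
  turn=[
    [0, 0, 0],
    [0, 0, 0],
    [0, 0, 0],
    [0, 0, 0],
    [0, 0, 0],
    [0, 0, 0],
    [0, 0, 0],
    [0, 0, 0],
  ],
  dp=[
    [0, 5, -2.7],
    [0, 5, -2.7],
    [0, 5, -2.7],
    [0, 5, -2.7],
    [0, 5, -2.7],
    [0, 5, -2.7],
    [0, 5, -2.7],
    [0, 5, -2.7],
  ],
  gripper=[0.47, 0.47, 0.47, 0.47, 0.47, 0.47, 0.47, 0.47],
  grip_force=30,
)

```text
clock: 1.1
eef_pos: [478.3, -214.5, 203.4]
eef_rot: [-2.93, 1.567, 2.03]
wrist_force: [0.4, -0.9, -0.8]
finger_gap: 50.1
```

```bash
cat >> h.py <<'E'
def go(target,yaw):
    """world TCP target; yaw deg of the object x axis; tool x down, tool y=object x, tool z=-object y. prints needed dp(cm), turn(deg)"""
    from cell import manip
    s=manip.read_state();M=R.from_euler("xyz",s["eef_rot"]).as_matrix()
    a=np.radians(yaw);G=np.array([[0,np.cos(a),np.sin(a)],[0,np.sin(a),-np.cos(a)],[-1,0,0]])
    dp=M.T@(np.array(target)-s["eef_pos"])/10
    print("t",s["clock"],"pos",s["eef_pos"].round(2),"dp cm",dp.round(3),"turn deg",np.degrees(R.from_matrix(M.T@G).as_rotvec()).round(2),"F",s["wrist_force"].round(2),"gap",round(s["finger_gap"],2))
E
python3 -c "
from h import *
go([550,-147,200],10.4)"
```

```text
t 1.1 pos [ 478.28 -214.49  203.41] dp cm [ 0.353  8.607 -4.786] turn deg [ 3.77 -0.23  0.06] F [ 0.42 -0.94 -0.78] gap 50.15
```

jog_arm(
  turn=[
    [0, 0, 0],
    [0, 0, 0],
    [3.8, -0.2, 0],
    [0, 0, 0],
  ],
  dp=[
    [0.1, 4.3, -2.4],
    [0.1, 4.3, -2.4],
    [0, 0, 0],
    [0, 0, 0],
  ],
  gripper=[0.47, 0.47, 0.47, 0.47],
)

```text
clock: 1.6
eef_pos: [553.5, -140.7, 199.6]
eef_rot: [-2.099, 1.567, 2.799]
wrist_force: [-0.1, 0.8, -0.0]
finger_gap: 49.6
```

Run:
```python
from h import *
from cell import *
go([550,-147,200],10.4)
c=calibration("wrist");p,d=camera("wrist");cv2.imwrite("pics/w1.png",p[:,:,::-1]);np.savez("pics/w1.npz",p=p,d=d,K=c["K"],T=c["world_from_camera"])
```

```text
t 1.6 pos [ 553.49 -140.7   199.61] dp cm [-0.038 -0.459  0.555] turn deg [ 0.21 -0.12  0.2 ] F [-0.12  0.76 -0.04] gap 49.63
```

View pics/w1.png

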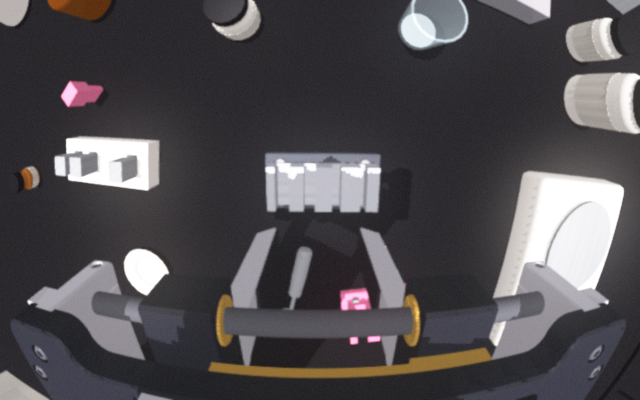

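The wrist view shows the rack at (323,183), its dark base around it, the stand at (113,162) with the lone spacer at (123,168), and the pink look-alikes at (82,93) and (358,315). Now over to the single pocket.

```bash
python3 -c "
from h import *
go([533,99.5,150],4)"
```

```text
t 1.65 pos [ 553.39 -140.84  199.61] dp cm [  5.004   2.451 -23.986] turn deg [ 6.64 -0.11  0.2 ] F [-0.16  0.13 -1.27] gap 50.01
```

jog_arm(
  turn=[
    [0, 0, 0],
    [0, 0, 0],
    [0, 0, 0],
    [0, 0, 0],
    [0, 0, 0],
    [6.6, -0.1, 0.2],
    [0, 0, 0],
  ],
  dp=[
    [1, 0.5, -4.8],
    [1, 0.5, -4.8],
    [1, 0.5, -4.8],
    [1, 0.5, -4.8],
    [1, 0.5, -4.8],
    [0, 0, 0],
    [0, 0, 0],
  ],
  gripper=[0.47, 0.47, 0.47, 0.47, 0.47, 0.47, 0.47],
)

```text
clock: 2.52
eef_pos: [531.2, 102.6, 148.8]
eef_rot: [2.294, 1.57, 0.795]
wrist_force: [-0.3, -0.2, 0.7]
finger_gap: 49.4
```

Run:
```python
from h import *
from cell import *
go([533,99.5,150],4)
c=calibration("wrist");p,d=camera("wrist");cv2.imwrite("pics/w2.png",p[:,:,::-1]);np.savez("pics/w2.npz",p=p,d=d,K=c["K"],T=c["world_from_camera"])
s=manip.read_state()["eef_pos"];print(projf(np.array([s,[533,99.5,72]]),c))
cv2.imwrite("pics/w2c.png",cv2.resize(p[120:270,230:410,::-1],None,fx=4,fy=4,interpolation=cv2.INTER_CUBIC))
```

```text
t 2.525 pos [531.18 102.62 148.78] dp cm [-0.122  0.159  0.324] turn deg [ 0.11 -0.02 -0.02] F [-0.32 -0.23  0.66] gap 49.41
[[317.3019147  241.5499607 ]
 [321.09872573 203.94501644]]
```

View pics/w2c.png

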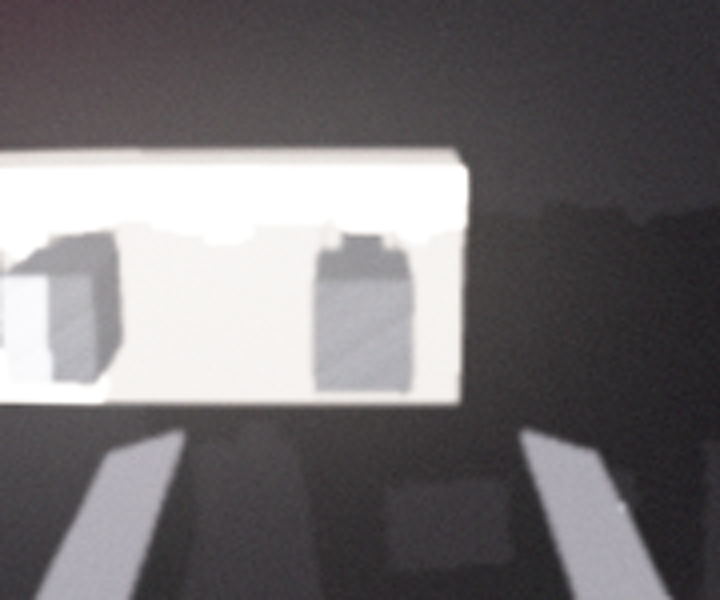

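The crop shows the lone head centred at full-image px (321,204), exactly where I predicted, between the fingertips. Descending.

jog_arm(
  turn=[
    [0, 0, 0],
    [0, 0, 0],
    [0, 0, 0],
  ],
  dp=[
    [0, 0.17, 0.32],
    [0, 0, 0],
    [3, 0, 0],
  ],
  gripper=[0.47, 0.47, 0.47],
)

```text
clock: 2.95
eef_pos: [534.8, 97.6, 120.4]
eef_rot: [1.704, 1.566, 0.208]
wrist_force: [0.6, -0.6, -1.5]
finger_gap: 49.9
```

```bash
python3 -c "
from h import *
go([533,99.5,41],4)"
```

```text
t 2.95 pos [534.77  97.55 120.43] dp cm [ 7.942 -0.199 -0.203] turn deg [ 0.3  -0.04 -0.27] F [ 0.63 -0.59 -1.54] gap 49.86
```

jog_arm(
  turn=[
    [0, 0, 0],
    [0, 0, 0],
    [0, 0, 0],
    [0, 0, 0],
  ],
  dp=[
    [2.5, -0.2, -0.2],
    [2.5, 0, 0],
    [0, 0, 0],
    [0, 0, 0],
  ],
  gripper=[0.47, 0.47, 0.47, 0.47],
)

```text
clock: 3.45
eef_pos: [532.8, 97.9, 68.8]
eef_rot: [1.75, 1.567, 0.255]
wrist_force: [0.1, -0.0, -0.2]
finger_gap: 49.5
```

```bash
python3 -c "
from h import *
go([533,99.5,41],4)
go([533,99.5,41],4)"
```

```text
t 3.45 pos [532.78  97.88  68.77] dp cm [ 2.777  0.025 -0.158] turn deg [ 0.34 -0.04 -0.19] F [ 0.15 -0.   -0.24] gap 49.5
t 3.45 pos [532.78  97.88  68.77] dp cm [ 2.777  0.025 -0.158] turn deg [ 0.34 -0.04 -0.19] F [ 0.15 -0.   -0.24] gap 49.5
```

jog_arm(
  turn=[
    [0.3, 0, -0.2],
    [0, 0, 0],
    [0, 0, 0],
  ],
  dp=[
    [1.5, 0, -0.15],
    [1.25, 0, 0],
    [0, 0, 0],
  ],
  gripper=[0.47, 0.47, 0.47],
)

```text
clock: 3.82
eef_pos: [533.4, 99.5, 40.8]
eef_rot: [1.961, 1.569, 0.461]
wrist_force: [-0.8, 0.5, -0.6]
finger_gap: 49.8
```

Run:
```python
from h import *
from cell import *
go([533,99.5,41],4)
c=calibration("wrist");p,d=camera("wrist");np.savez("pics/w3.npz",p=p,d=d,K=c["K"],T=c["world_from_camera"])
go([533,99.5,41],4)
cv2.imwrite("pics/w3c.png",cv2.resize(p[120:270,230:410,::-1],None,fx=4,fy=4,interpolation=cv2.INTER_CUBIC))
```

```text
t 3.825 pos [533.38  99.47  40.81] dp cm [-0.019 -0.038 -0.006] turn deg [ 0.03 -0.04 -0.1 ] F [-0.8   0.52 -0.65] gap 49.76
t 3.875 pos [533.68  99.51  41.37] dp cm [ 0.037 -0.068 -0.004] turn deg [ 0.03 -0.04 -0.15] F [0.13 0.65 0.05] gap 50.07
```

View pics/w3c.png

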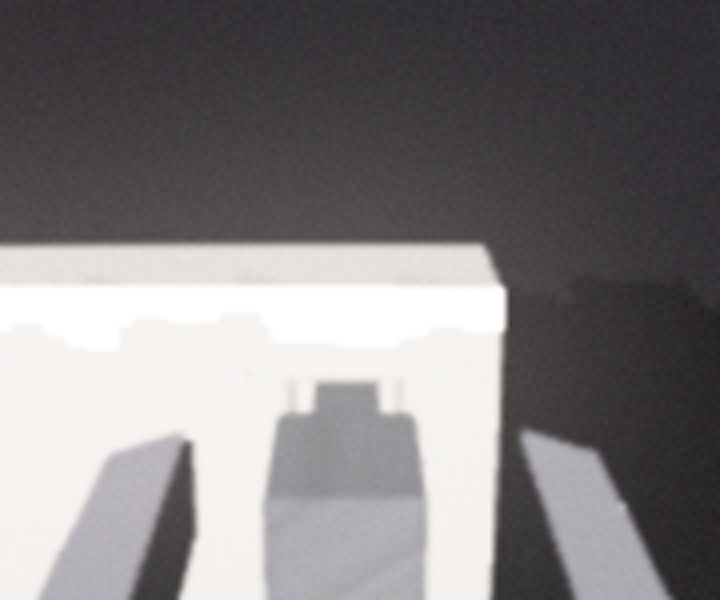

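The head sits between the fingers at crop (345,500). The blade under it is about 65 px wide against 143 px for the head, so roughly 10–11 mm. Closing.

jog_arm(
  turn=[
    [0, 0, 0],
    [0, 0, 0],
    [0, 0, 0],
    [0, 0, 0],
    [0, 0, 0],
    [0, 0, 0],
  ],
  dp=[
    [0, 0, 0],
    [0, 0, 0],
    [0, 0, 0],
    [0, 0, 0],
    [0, 0, 0],
    [0, 0, 0],
  ],
  gripper=[1, 1, 1, 1, 1, 1],
  grip_force=30,
)

```text
clock: 4.62
eef_pos: [534.1, 99.6, 42.2]
eef_rot: [1.793, 1.567, 0.293]
wrist_force: [-0.9, -0.3, -0.9]
finger_gap: 21.6
```

jog_arm(
  turn=[
    [0, 0, 0],
    [0, 0, 0],
    [0, 0, 0],
    [0, 0, 0],
    [0, 0, 0],
    [0, 0, 0],
  ],
  dp=[
    [-1, 0, 0],
    [-2, 0, 0],
    [-3, 0, 0],
    [-3, 0, 0],
    [0, 0, 0],
    [0, 0, 0],
  ],
  gripper=[1, 1, 1, 1, 1, 1],
)

```text
clock: 5.38
eef_pos: [533.4, 99.4, 136.4]
eef_rot: [1.784, 1.567, 0.284]
wrist_force: [0.5, 0.4, -0.9]
finger_gap: 21.8
```

Run:
```python
from h import *
from cell import *
go([555,-100,140],10.4)
c=calibration("wrist");p,d=camera("wrist");np.savez("pics/w4.npz",p=p,d=d,K=c["K"],T=c["world_from_camera"])
cv2.imwrite("pics/w4c.png",cv2.resize(p[120:270,230:410,::-1],None,fx=4,fy=4,interpolation=cv2.INTER_CUBIC))
```

```text
t 5.375 pos [533.41  99.43 136.37] dp cm [-0.377  0.752 20.045] turn deg [-6.37 -0.04 -0.23] F [ 0.51  0.35 -0.92] gap 21.79
```

View pics/w4c.png

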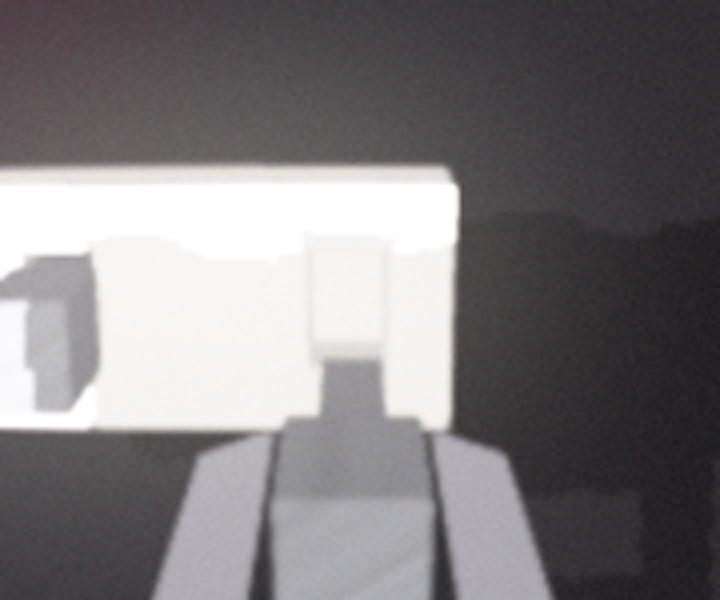

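The spacer is held with its blade hanging clear of the stand, its lower end at crop (352,360). I'll fit the blade's position, tilt and thickness from the image.

```bash
cat >> h.py <<'E'
def load(n):
    z=np.load(n);return z["p"],z["d"],dict(K=z["K"],world_from_camera=z["T"])
def toolpt(pos,yaw,P):
    """points given in spacer axes rel. TCP (x along obj x, y, z up)"""
    a=np.radians(yaw);M=np.array([[np.cos(a),-np.sin(a),0],[np.sin(a),np.cos(a),0],[0,0,1]]);return np.asarray(pos)+np.asarray(P)@M.T
E
python3 - <<'E'
from h import *
p,d,c=load("pics/w4.npz");pos=[533.41,99.43,136.37];
P=[]
names=[]
for nm,x,z in [("headtop",13,32),("headbot",13,-2),("bladetop",12,-2),("bladebot",12,-32)]:
    for y in ((11,-11) if nm[0]=="h" else (4,-4,5.5,-5.5,7,-7)):
        P.append((x,y,z));names.append(nm+str(y))
q=projf(toolpt(pos,4,P),c)
for n,a in zip(names,q):print(n,((a-[230,120])*4).round(1))
g=cv2.cvtColor(p,cv2.COLOR_RGB2GRAY).astype(int)
for r in (212,215,218,221): print(r,g[r,304:332])
E
```

```text
headtop11 [263.1 493. ]
headtop-11 [431.9 493.3]
headbot11 [277.9 404.6]
headbot-11 [418.9 404.9]
bladetop4 [322.8 410.8]
bladetop-4 [374.  410.9]
bladetop5.5 [313.2 410.8]
bladetop-5.5 [383.6 410.9]
bladetop7 [303.6 410.8]
bladetop-7 [393.2 410.9]
bladebot4 [326.7 353.2]
bladebot-4 [371.3 353.3]
bladebot5.5 [318.3 353.2]
bladebot-5.5 [379.7 353.3]
bladebot7 [310.  353.2]
bladebot-7 [388.  353.3]
212 [244 244 243 241 239 232 213 170 154 153 152 152 151 151 152 152 153 154
 151 150 159 189 226 240 243 243 244 242]
215 [245 244 244 245 243 230 200 163 152 150 154 151 152 151 148 150 150 147
 152 148 155 188 225 241 243 244 243 244]
218 [244 244 245 245 240 229 184 157 149 150 151 151 149 152 149 147 152 146
 151 151 152 175 218 239 243 243 244 243]
221 [244 243 244 243 240 222 173 148 150 149 150 147 150 149 150 150 149 149
 145 147 149 161 204 238 243 243 243 243]
```

Blade edges are about 14.9 px apart, which fits 11 mm (8 mm would give about 11 px, 14 mm about 19 px). It will still be tried on every slot. On to a point above slot 1.

```bash
python3 -c "
from h import *
go([558.9,-191.5,135],10.4)"
```

```text
t 5.425 pos [533.52  99.44 136.43] dp cm [ 0.12   0.485 29.2  ] turn deg [-6.37 -0.04 -0.23] F [ 0.44 -0.62 -0.57] gap 21.45
```

jog_arm(
  turn=[
    [-6.4, 0, -0.2],
    [0, 0, 0],
    [0, 0, 0],
    [0, 0, 0],
    [0, 0, 0],
    [0, 0, 0],
    [0, 0, 0],
  ],
  dp=[
    [0, 0, 0],
    [0, 0, 0],
    [0, 0.64, 5.6],
    [0, 0.64, 5.6],
    [0, 0.64, 5.6],
    [0, 0.64, 5.6],
    [0, 0.64, 5.6],
  ],
  gripper=[1, 1, 1, 1, 1, 1, 1],
)

```text
clock: 6.3
eef_pos: [615.0, -174.7, 130.2]
eef_rot: [-1.954, 1.564, 2.935]
wrist_force: [0.5, 1.7, -0.7]
finger_gap: 21.8
```

jog_arm(
  turn=[
    [0, 0, 0],
    [0, 0, 0],
  ],
  dp=[
    [0, 0, 0],
    [0, 0, 0],
  ],
  gripper=[1, 1],
)

```text
clock: 6.55
eef_pos: [614.5, -177.7, 127.9]
eef_rot: [-1.971, 1.561, 2.909]
wrist_force: [0.1, 1.4, -0.7]
finger_gap: 21.8
```

```bash
python3 -c "
from h import *
go([558.9,-191.5,100],10.4)"
```

```text
t 6.55 pos [ 614.47 -177.67  127.88] dp cm [ 2.838 -5.684  0.449] turn deg [-0.81 -0.22  0.52] F [ 0.05  1.36 -0.67] gap 21.84
```

jog_arm(
  turn=[
    [-0.8, -0.2, 0.5],
    [0, 0, 0],
    [0, 0, 0],
  ],
  dp=[
    [0, -2.8, 0.2],
    [0, -2.8, 0.2],
    [0, 0, 0],
  ],
  gripper=[1, 1, 1],
)

```text
clock: 6.92
eef_pos: [558.2, -187.7, 127.2]
eef_rot: [-2.434, 1.569, 2.461]
wrist_force: [1.4, -0.0, -0.2]
finger_gap: 22.0
```

```bash
python3 -c "
from h import *
go([558.9,-191.5,100],10.4)"
```

```text
t 6.925 pos [ 558.23 -187.67  127.22] dp cm [ 2.722 -0.     0.393] turn deg [ 0.05 -0.08  0.07] F [ 1.41 -0.04 -0.17] gap 22.05
```

jog_arm(
  turn=[
    [0, 0, 0],
    [0, 0, 0],
    [0, 0, 0],
  ],
  dp=[
    [1.2, 0, 0.39],
    [1.5, 0, 0],
    [0, 0, 0],
  ],
  gripper=[1, 1, 1],
)

```text
clock: 7.3
eef_pos: [560.0, -189.7, 97.5]
eef_rot: [-2.423, 1.568, 2.473]
wrist_force: [-0.2, -0.0, -0.6]
finger_gap: 21.7
```

Run:
```python
from h import *
from cell import *
c=calibration("wrist");s=manip.read_state();print(s["eef_pos"])
p,d=camera("wrist");np.savez("pics/w5.npz",p=p,d=d,K=c["K"],T=c["world_from_camera"],pos=s["eef_pos"])
go([558.9,-191.5,100],10.4)
cv2.imwrite("pics/w5.png",p[:,:,::-1])
cv2.imwrite("pics/w5c.png",cv2.resize(p[150:270,180:380,::-1],None,fx=4,fy=4,interpolation=cv2.INTER_CUBIC))
```

```text
[ 559.97187239 -189.69269735   97.54010855]
t 7.35 pos [ 560.27 -189.85   98.29] dp cm [-0.171 -0.165  0.137] turn deg [ 0.14 -0.08  0.05] F [-0.27 -0.95 -0.57] gap 21.68
```

View pics/w5c.png

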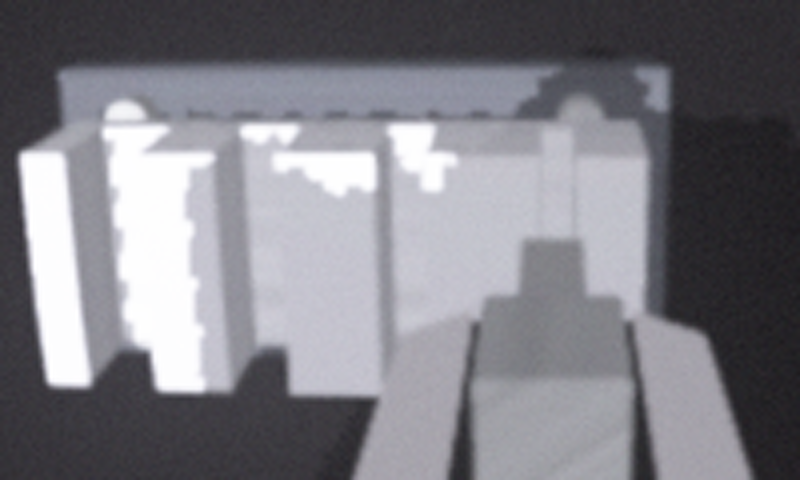

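The spacer hangs over slot 1: slot centre at crop column ~559, blade at ~553, so about 1 mm off. I'll shift -y and lower gently.

jog_arm(
  turn=[
    [0.1, -0.1, 0],
    [0, 0, 0],
    [0, 0, 0],
  ],
  dp=[
    [0.4, -0.15, 0.12],
    [0.4, 0, 0],
    [0, 0, 0],
  ],
  gripper=[1, 1, 1],
)

```text
clock: 7.72
eef_pos: [559.4, -191.4, 90.0]
eef_rot: [-0.416, 1.57, -1.805]
wrist_force: [-0.4, -0.6, -0.5]
finger_gap: 22.0
```

Run:
```python
from h import *
from cell import *
c=calibration("wrist");s=manip.read_state();
p,d=camera("wrist");np.savez("pics/w6.npz",p=p,d=d,K=c["K"],T=c["world_from_camera"],pos=s["eef_pos"])
go([558.9,-191.5,100],10.4)
cv2.imwrite("pics/w6c.png",cv2.resize(p[150:270,220:380,::-1],None,fx=5,fy=5,interpolation=cv2.INTER_CUBIC))
```

```text
t 7.775 pos [ 559.43 -191.45   90.21] dp cm [-0.979 -0.054 -0.004] turn deg [0.03 0.05 0.01] F [ 0.17 -0.24 -0.45] gap 21.65
```

View pics/w6c.png

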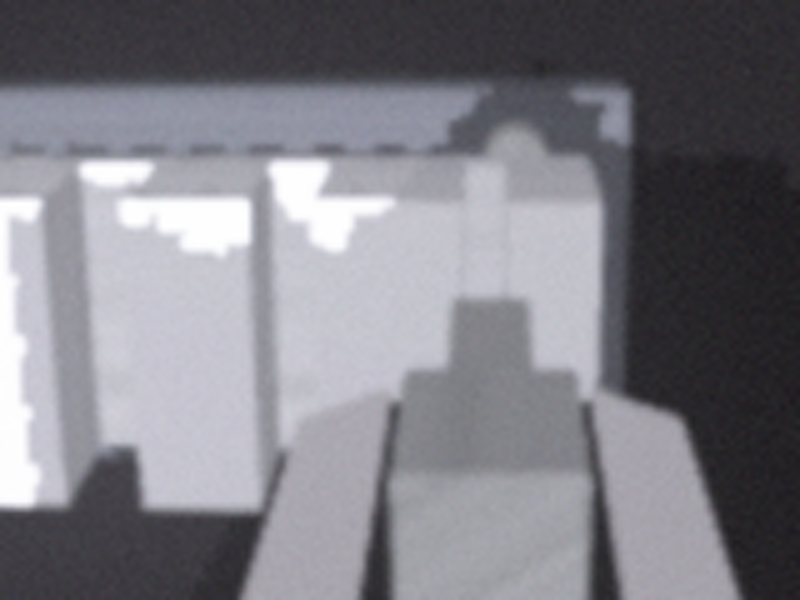

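The blade (centre col ~490) is over slot 1 (~486), within about 0.5 mm. Lowering in small steps.

jog_arm(
  turn=[
    [0, 0, 0],
    [0, 0, 0],
  ],
  dp=[
    [0.2, 0, 0],
    [0.1, 0, 0],
  ],
  gripper=[1, 1],
)

```text
clock: 8.02
eef_pos: [559.6, -191.5, 87.4]
eef_rot: [0.343, 1.569, -1.046]
wrist_force: [-0.2, -0.2, 0.0]
finger_gap: 21.9
```

jog_arm(
  turn=[
    [0, 0, 0],
  ],
  dp=[
    [0.1, 0, 0],
  ],
  gripper=[1],
)

```text
clock: 8.15
eef_pos: [559.6, -191.5, 86.4]
eef_rot: [0.424, 1.569, -0.965]
wrist_force: [0.5, 0.5, -0.9]
finger_gap: 21.8
```

jog_arm(
  turn=[
    [0, 0, 0],
  ],
  dp=[
    [0.1, 0, 0],
  ],
  gripper=[1],
)

```text
clock: 8.28
eef_pos: [559.7, -191.6, 85.6]
eef_rot: [0.476, 1.569, -0.913]
wrist_force: [-1.1, 0.8, 2.2]
finger_gap: 22.0
```

jog_arm(
  turn=[
    [0, 0, 0],
  ],
  dp=[
    [0.1, 0, 0],
  ],
  gripper=[1],
)

```text
clock: 8.4
eef_pos: [559.7, -191.5, 84.9]
eef_rot: [0.516, 1.569, -0.873]
wrist_force: [-3.0, 1.2, 4.0]
finger_gap: 21.7
```

jog_arm(
  turn=[
    [0, 0, 0],
  ],
  dp=[
    [0.05, 0, 0],
  ],
  gripper=[1],
)

```text
clock: 8.52
eef_pos: [559.7, -191.6, 84.6]
eef_rot: [0.53, 1.569, -0.859]
wrist_force: [-3.5, 0.4, 4.3]
finger_gap: 22.0
```

Slot 1 bears at about 4 N and doesn't take the blade. Lifting and moving 30 mm to slot 2.

jog_arm(
  turn=[
    [0, 0, 0],
    [0, 0, 0],
    [0, 0, 0],
    [0, 0, 0],
    [0, 0, 0],
    [0, 0, 0],
  ],
  dp=[
    [0, 0, 0],
    [-1, 0, 0],
    [0, 0, 0],
    [0, 0, -1.5],
    [0, 0, -1.5],
    [0, 0, 0],
  ],
  gripper=[1, 1, 1, 1, 1, 1],
)

```text
clock: 9.28
eef_pos: [553.7, -159.4, 94.6]
eef_rot: [0.472, 1.569, -0.917]
wrist_force: [0.9, -0.6, -0.5]
finger_gap: 21.4
```

Run:
```python
from h import *
from cell import *
c=calibration("wrist");s=manip.read_state();
p,d=camera("wrist");np.savez("pics/w7.npz",p=p,d=d,K=c["K"],T=c["world_from_camera"],pos=s["eef_pos"])
a=np.radians(10.4);t=np.array([559.3,-191.0])+30*np.array([-np.sin(a),np.cos(a)])
go([*t,86],10.4)
cv2.imwrite("pics/w7c.png",cv2.resize(p[150:270,220:380,::-1],None,fx=5,fy=5,interpolation=cv2.INTER_CUBIC))
```

```text
t 9.325 pos [ 553.81 -159.93   94.67] dp cm [ 0.867 -0.022  0.154] turn deg [ 0.03  0.08 -0.04] F [-0.69 -0.43 -1.13] gap 21.97
```

View pics/w7c.png

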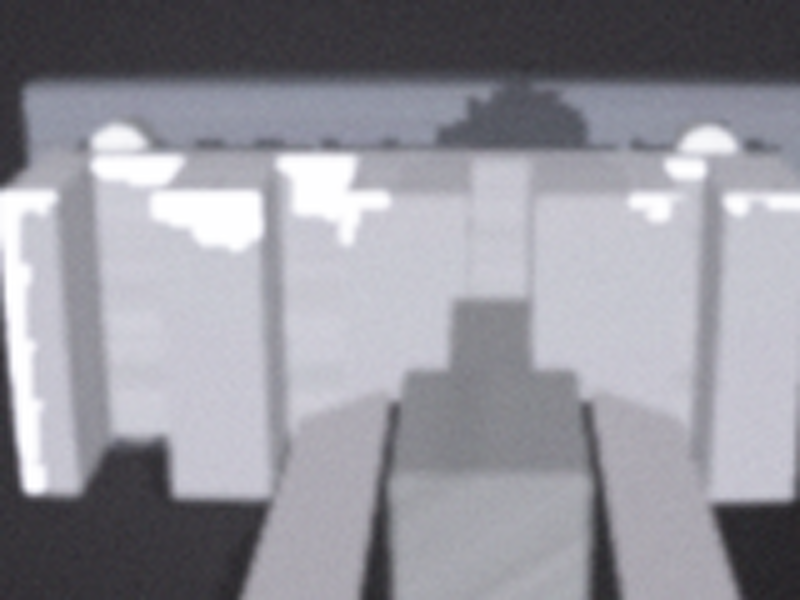

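The blade (450–531) is 1.4 mm left of slot 2 (468–532) and wider than it. Shifting by that amount and lowering.

jog_arm(
  turn=[
    [0, 0, 0],
    [0, 0, 0],
    [0, 0, 0],
  ],
  dp=[
    [0.2, 0, 0.15],
    [0.5, 0, 0],
    [0, 0, 0],
  ],
  gripper=[1, 1, 1],
)

```text
clock: 9.7
eef_pos: [554.1, -162.0, 86.9]
eef_rot: [0.343, 1.569, -1.046]
wrist_force: [-0.0, 0.1, 0.3]
finger_gap: 21.8
```

Run:
```python
from h import *
a=np.radians(10.4);t=np.array([559.3,-191.0])+30*np.array([-np.sin(a),np.cos(a)])
go([*t,86],10.4)
```

```text
t 9.7 pos [ 554.09 -162.     86.9 ] dp cm [ 0.09  -0.011 -0.053] turn deg [ 0.01  0.08 -0.03] F [-0.01  0.15  0.26] gap 21.81
```

jog_arm(
  turn=[
    [0, 0, 0],
  ],
  dp=[
    [0.1, 0, 0],
  ],
  gripper=[1],
)

```text
clock: 9.82
eef_pos: [554.1, -162.2, 85.9]
eef_rot: [0.39, 1.569, -0.999]
wrist_force: [0.1, 0.6, 2.5]
finger_gap: 21.8
```

jog_arm(
  turn=[
    [0, 0, 0],
  ],
  dp=[
    [0.1, 0, 0],
  ],
  gripper=[1],
)

```text
clock: 9.95
eef_pos: [554.2, -162.2, 85.1]
eef_rot: [0.549, 1.569, -0.841]
wrist_force: [-1.8, 2.5, 4.8]
finger_gap: 21.9
```

jog_arm(
  turn=[
    [0, 0, 0],
    [0, 0, 0],
  ],
  dp=[
    [0, 0, -0.06],
    [0.05, 0, -0.03],
  ],
  gripper=[1, 1],
)

```text
clock: 10.2
eef_pos: [554.3, -161.9, 85.2]
eef_rot: [0.486, 1.568, -0.903]
wrist_force: [-1.2, -1.7, 3.5]
finger_gap: 21.8
```

Run:
```python
from h import *
from cell import *
c=calibration("wrist");s=manip.read_state();
p,d=camera("wrist");np.savez("pics/w8.npz",p=p,d=d,K=c["K"],T=c["world_from_camera"],pos=s["eef_pos"])
a=np.radians(10.4);t=np.array([559.3,-191.0])+30*np.array([-np.sin(a),np.cos(a)])
go([*t,86],10.4)
cv2.imwrite("pics/w8c.png",cv2.resize(p[150:270,220:380,::-1],None,fx=5,fy=5,interpolation=cv2.INTER_CUBIC))
```

```text
t 10.25 pos [ 554.27 -161.89   85.14] dp cm [-0.087 -0.031 -0.046] turn deg [-0.02  0.16 -0.09] F [-1.05 -2.21  4.21] gap 21.89
```

View pics/w8c.png

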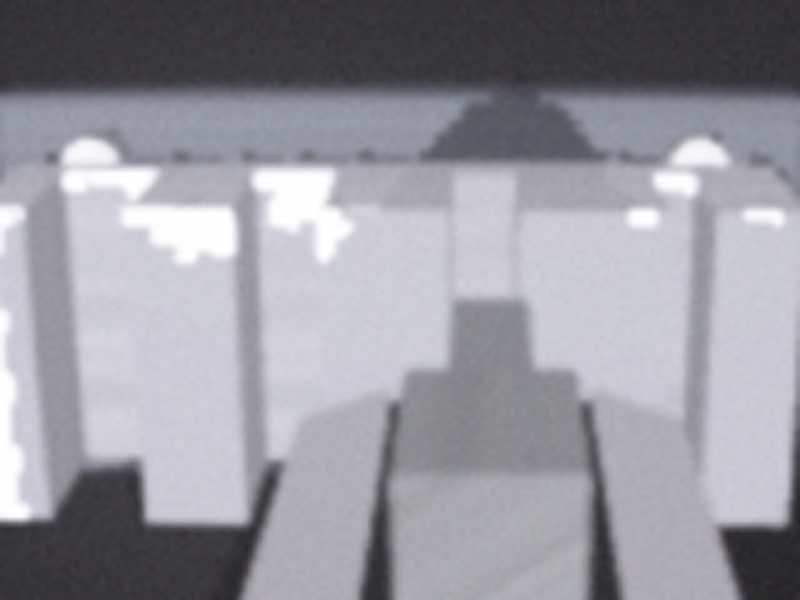

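Slot 2 also bears (~4 N). The blade, 450–529, is visibly wider than the slot, 450–518, so slot 2 is too narrow. Lifting on to slot 3.

jog_arm(
  turn=[
    [0, 0, 0],
    [0, 0, 0],
    [0, 0, 0],
    [0, 0, 0],
    [0, 0.2, -0.1],
    [0, 0, 0],
  ],
  dp=[
    [-1, 0, 0],
    [0, 0, 0],
    [0, 0, -1.5],
    [0, 0, -1.4],
    [0, 0, 0],
    [0, 0, 0],
  ],
  gripper=[1, 1, 1, 1, 1, 1],
)

```text
clock: 11.0
eef_pos: [548.2, -130.0, 95.0]
eef_rot: [-2.648, 1.568, 2.246]
wrist_force: [0.5, -0.1, -0.0]
finger_gap: 21.9
```

Run:
```python
from h import *
a=np.radians(10.4);t=np.array([559.3,-191.0])+60*np.array([-np.sin(a),np.cos(a)])
go([*t,90],10.4)
```

```text
t 11.0 pos [ 548.2  -129.97   94.99] dp cm [ 0.499 -0.01   0.204] turn deg [ 0.04 -0.14  0.08] F [ 0.55 -0.09 -0.01] gap 21.91
```

jog_arm(
  turn=[
    [0, -0.1, 0.1],
    [0, 0, 0],
    [0, 0, 0],
  ],
  dp=[
    [0.4, 0, 0.2],
    [0, 0, 0],
    [0, 0, 0],
  ],
  gripper=[1, 1, 1],
)

```text
clock: 11.38
eef_pos: [548.6, -132.6, 90.4]
eef_rot: [2.716, 1.57, 1.326]
wrist_force: [-0.5, -0.3, -1.0]
finger_gap: 21.7
```

Run:
```python
from h import *
from cell import *
c=calibration("wrist");s=manip.read_state();
p,d=camera("wrist");np.savez("pics/w9.npz",p=p,d=d,K=c["K"],T=c["world_from_camera"],pos=s["eef_pos"])
a=np.radians(10.4);t=np.array([559.3,-191.0])+60*np.array([-np.sin(a),np.cos(a)])
go([*t,86],10.4)
cv2.imwrite("pics/w9c.png",cv2.resize(p[150:250,240:380,::-1],None,fx=5.7,fy=5.7,interpolation=cv2.INTER_CUBIC))
g=cv2.cvtColor(p,cv2.COLOR_RGB2GRAY).astype(int)
for r in (196,200,204,208,212,216,220): print(r,g[r,304:336])
```

```text
t 11.425 pos [ 548.54 -132.61   90.4 ] dp cm [ 0.44   0.004 -0.063] turn deg [ 0.   -0.04 -0.01] F [-0.82 -0.2  -0.91] gap 21.76
196 [201 203 200 197 188 188 199 202 201 202 202 203 200 199 203 201 201 203
 200 197 184 185 197 201 205 205 200 203 199 202 202 204]
200 [202 202 202 199 186 186 199 202 202 202 202 199 205 205 201 204 203 203
 203 198 187 189 202 203 202 201 203 201 200 201 203 201]
204 [205 201 202 197 187 188 200 205 207 201 205 201 203 204 202 204 205 205
 204 201 193 192 201 203 202 202 203 202 201 204 204 203]
208 [201 202 202 197 185 183 193 196 196 198 196 197 197 197 195 197 195 193
 196 191 185 188 199 203 201 200 200 204 202 203 204 202]
212 [203 200 200 195 181 169 160 143 134 139 137 137 140 139 137 136 137 138
 137 136 142 163 183 200 202 201 202 202 202 202 201 205]
216 [204 204 201 200 180 165 153 140 138 137 138 138 136 137 138 134 137 137
 135 136 139 156 180 197 201 202 204 203 202 201 202 200]
220 [203 203 201 198 180 161 145 136 138 139 135 138 137 138 136 137 136 133
 138 137 138 147 171 195 202 203 200 201 201 201 200 202]
```

View pics/w9c.png

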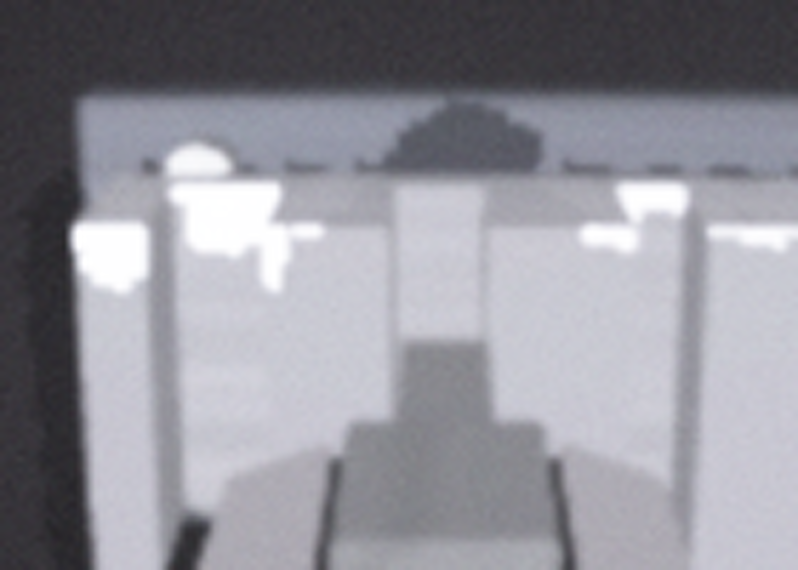

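Slot 3 lips are at px ~307.6 and 325.7 and the blade edges at ~309.5 and 325.4. It should fit after a shift of about 0.6 mm towards +y, which agrees with the kinematic estimate.

jog_arm(
  turn=[
    [0, 0, 0],
    [0, 0, 0],
    [0, 0, 0],
  ],
  dp=[
    [0.1, 0, -0.06],
    [0, 0, 0],
    [0, 0, 0],
  ],
  gripper=[1, 1, 1],
)

```text
clock: 11.8
eef_pos: [548.4, -132.1, 89.4]
eef_rot: [2.717, 1.57, 1.328]
wrist_force: [0.2, -0.8, -0.6]
finger_gap: 21.6
```

Run:
```python
from h import *
from cell import *
c=calibration("wrist");s=manip.read_state();
p,d=camera("wrist")
a=np.radians(10.4);t=np.array([559.3,-191.0])+60*np.array([-np.sin(a),np.cos(a)])
go([*t,86],10.4)
g=cv2.cvtColor(p,cv2.COLOR_RGB2GRAY).astype(int)
for r in (200,204,212,216,220): print(r,g[r,304:330])
```

```text
t 11.85 pos [ 548.44 -132.04   89.41] dp cm [ 0.341  0.004 -0.005] turn deg [-0.   -0.04 -0.02] F [-0.57  0.4  -0.57] gap 21.64
200 [202 201 203 200 190 188 195 202 203 201 204 201 203 203 202 202 203 203
 204 200 193 187 189 202 202 199]
204 [202 201 202 199 189 189 194 204 206 205 204 205 204 204 204 203 204 203
 204 200 193 186 189 200 204 200]
212 [203 201 202 199 190 170 153 141 138 137 139 142 137 137 136 141 136 137
 140 137 140 159 182 196 200 201]
216 [201 202 199 199 184 164 143 138 137 136 137 137 137 140 138 138 138 137
 137 138 141 156 179 195 201 203]
220 [204 199 201 199 186 164 146 140 137 139 137 138 135 137 137 136 136 136
 136 137 139 148 169 195 200 205]
```

Centred. Lowering step by step.

jog_arm(
  turn=[
    [0, 0, 0],
    [0, 0, 0],
  ],
  dp=[
    [0.3, 0, 0],
    [0.2, 0, 0],
  ],
  gripper=[1, 1],
)

```text
clock: 12.1
eef_pos: [548.5, -132.1, 84.2]
eef_rot: [2.416, 1.57, 1.027]
wrist_force: [1.1, -0.2, -0.7]
finger_gap: 22.0
```

jog_arm(
  turn=[
    [0, 0, 0],
  ],
  dp=[
    [0.15, 0, 0],
  ],
  gripper=[1],
)

```text
clock: 12.22
eef_pos: [548.4, -132.0, 82.5]
eef_rot: [2.676, 1.57, 1.286]
wrist_force: [0.7, 0.7, -0.2]
finger_gap: 21.9
```

It's going in with no force. On down: home is expected at TCP z ≈ 61.8.

jog_arm(
  turn=[
    [0, 0, 0],
    [0, 0, 0],
  ],
  dp=[
    [0.3, 0, 0],
    [0.4, 0, 0],
  ],
  gripper=[1, 1],
)

```text
clock: 12.48
eef_pos: [548.5, -132.1, 75.1]
eef_rot: [2.318, 1.57, 0.928]
wrist_force: [-0.4, -0.2, -1.0]
finger_gap: 22.0
```

jog_arm(
  turn=[
    [0, 0, 0],
    [0, 0, 0],
  ],
  dp=[
    [0.4, 0, 0],
    [0.4, 0, 0],
  ],
  gripper=[1, 1],
)

```text
clock: 12.72
eef_pos: [548.4, -132.1, 66.4]
eef_rot: [2.675, 1.57, 1.285]
wrist_force: [-0.0, -0.0, -1.3]
finger_gap: 21.8
```

Run:
```python
from h import *
a=np.radians(10.4);t=np.array([559.3,-191.0])+60*np.array([-np.sin(a),np.cos(a)])
go([*t,61.8],10.4)
```

```text
t 12.725 pos [ 548.44 -132.06   66.39] dp cm [ 0.459  0.004 -0.006] turn deg [-0.   -0.04 -0.02] F [-0.01 -0.04 -1.27] gap 21.84
```

jog_arm(
  turn=[
    [0, 0, 0],
    [0, 0, 0],
  ],
  dp=[
    [0.25, 0, 0],
    [0.1, 0, 0],
  ],
  gripper=[1, 1],
)

```text
clock: 12.98
eef_pos: [548.3, -132.0, 62.3]
eef_rot: [-3.043, 1.57, 1.851]
wrist_force: [-0.5, -1.1, -1.2]
finger_gap: 22.0
```

jog_arm(
  turn=[
    [0, 0, 0],
  ],
  dp=[
    [0.1, 0, 0],
  ],
  gripper=[1],
)

```text
clock: 13.1
eef_pos: [548.4, -132.0, 61.5]
eef_rot: [3.135, 1.57, 1.746]
wrist_force: [-2.6, 0.7, 2.8]
finger_gap: 21.9
```

jog_arm(
  turn=[
    [0, 0, 0],
  ],
  dp=[
    [0.05, 0, 0],
  ],
  gripper=[1],
)

```text
clock: 13.22
eef_pos: [548.4, -132.0, 61.3]
eef_rot: [2.957, 1.57, 1.568]
wrist_force: [-1.8, 0.2, 4.3]
finger_gap: 21.5
```

The floor is felt at z 61.5, as expected. Relieving slightly, then releasing and retreating.

jog_arm(
  turn=[
    [0, 0, 0],
    [0, 0, 0],
    [0, 0, 0],
    [0, 0, 0],
    [0, 0, 0],
    [0, 0, 0],
  ],
  dp=[
    [-0.04, 0, 0],
    [0, 0, 0],
    [0, 0, 0],
    [0, 0, 0],
    [0, 0, 0],
    [0, 0, 0],
  ],
  gripper=[0.9, 0.5, 0.5, 0.5, 0.5, 0.5],
)

```text
clock: 13.98
eef_pos: [548.6, -132.1, 61.7]
eef_rot: [2.113, 1.57, 0.723]
wrist_force: [0.4, -0.0, -0.6]
finger_gap: 46.9
```

jog_arm(
  turn=[
    [0, 0, 0],
    [0, 0, 0],
    [0, 0, 0],
    [0, 0, 0],
    [0, 0, 0],
    [0, 0, 0],
  ],
  dp=[
    [-1, 0, 0],
    [-2, 0, 0],
    [-2, 0, 0],
    [-2, 0, 0],
    [0, 0, 0],
    [0, 0, 0],
  ],
  gripper=[0.5, 0.5, 0.5, 0.5, 0.5, 0.5],
)

```text
clock: 14.72
eef_pos: [548.6, -132.1, 135.9]
eef_rot: [1.503, 1.569, 0.114]
wrist_force: [-0.4, -0.9, 1.1]
finger_gap: 46.7
```

Run:
```python
from h import *
from cell import *
c=calibration("wrist");p,d=camera("wrist");cv2.imwrite("pics/w10.png",cv2.resize(p[130:260,200:420,::-1],None,fx=3.6,fy=3.6,interpolation=cv2.INTER_CUBIC))
c=calibration("top");p,d=camera("top");cv2.imwrite("pics/top1.png",p[:,:,::-1])
W=cloud(d,c)
for n,(r0,r1,c0,c1) in dict(held=(170,222,355,425),p1=(195,225,263,278),p2=(195,225,248,264)).items():
    w=W[r0:r1,c0:c1].reshape(-1,3);w=w[(w[:,2]>60)&(w[:,2]<105)]
    if len(w)>5: print(n,len(w),np.median(w,0).round(1),cv2.minAreaRect(w[:,:2].astype(np.float32)))
go([548.4,-132,200],10.4)
p,d=camera("side");cv2.imwrite("pics/s1.png",cv2.resize(p[140:270,230:440,::-1],None,fx=3.6,fy=3.6,interpolation=cv2.INTER_CUBIC))
```

```text
p1 97 [528.2 168.3  71.1] ((530.1417846679688, 168.2872314453125), (20.638477325439453, 28.145816802978516), 88.87561798095703)
p2 99 [526.2 199.2  71.7] ((526.1019897460938, 200.179931640625), (26.528356552124023, 22.09370231628418), 6.149637699127197)
t 14.825 pos [ 548.67 -132.14  135.85] dp cm [-6.415 -0.014 -0.019] turn deg [-0.   -0.   -0.09] F [ 0.34  0.67 -0.15] gap 46.86
```

View pics/w10.png

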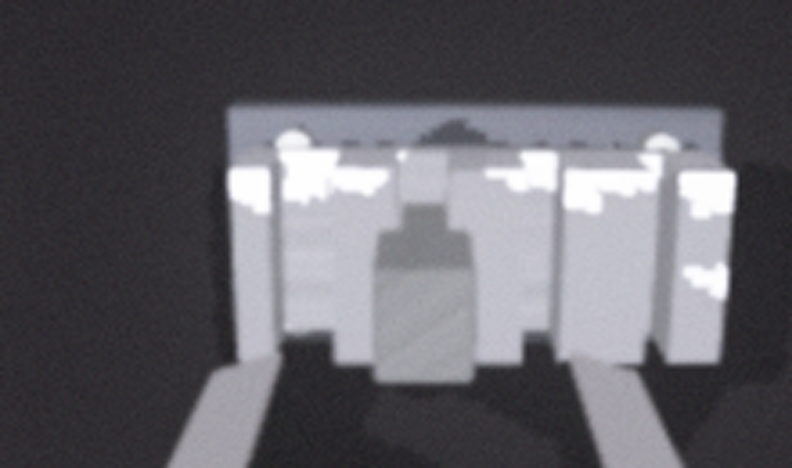

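View pics/s1.png

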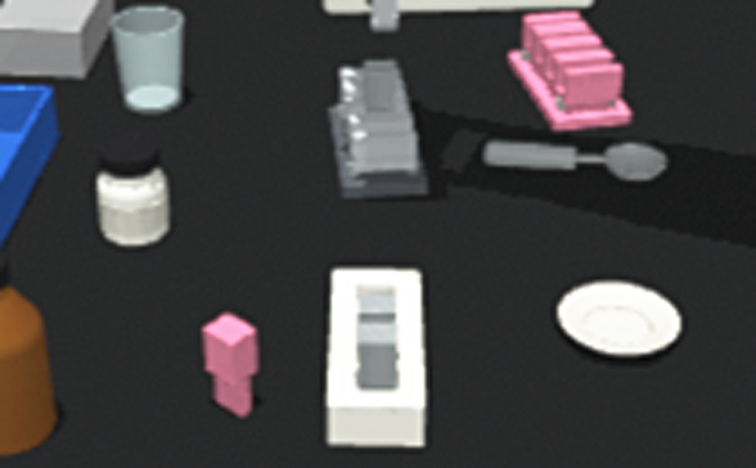

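The head stands upright in slot 3 (head top at crop ~425,325), and the pair is still in the stand. I'll clear the arm and check from above.

jog_arm(
  turn=[
    [0, 0, 0],
    [0, 0, 0],
    [0, 0, 0],
    [0, 0, 0],
    [0, 0, 0],
    [0, 0, 0],
    [0, 0, 0],
  ],
  dp=[
    [-4, 0, 0],
    [-4, 0, 0],
    [0, -1, 5.5],
    [0, -1, 5.5],
    [0, -1, 5.5],
    [0, 0, 0],
    [0, 0, 0],
  ],
  gripper=[0.5, 0.5, 0.5, 0.5, 0.5, 0.5, 0.5],
)

```text
clock: 15.75
eef_pos: [548.1, -303.6, 213.5]
eef_rot: [-2.31, 1.565, 2.586]
wrist_force: [0.0, 0.9, 0.5]
finger_gap: 46.9
```

Run:
```python
from h import *
from cell import *
c=calibration("top");p,d=camera("top");cv2.imwrite("pics/top2.png",p[:,:,::-1])
W=cloud(d,c)
for n,(r0,r1,c0,c1,z0,z1) in dict(held=(170,222,355,425,75,110),rack=(175,222,355,425,45,60),p1=(195,225,263,278,60,90),p2=(195,225,248,264,60,90)).items():
    w=W[r0:r1,c0:c1].reshape(-1,3);w=w[(w[:,2]>z0)&(w[:,2]<z1)]
    if len(w)>5: print(n,len(w),np.median(w,0).round(1),cv2.minAreaRect(w[:,:2].astype(np.float32)))
go([548.4,-132,200],10.4)
```

```text
held 109 [ 546.2 -131.8   91. ] ((547.028076171875, -133.0173797607422), (25.793987274169922, 23.376808166503906), 12.4030179977417)
rack 576 [ 551.5 -164.2   51.7] ((550.853271484375, -147.5004425048828), (50.955657958984375, 125.51303100585938), 9.893274307250977)
p1 95 [527.8 168.4  71.6] ((529.3222045898438, 168.5977325439453), (27.237796783447266, 21.149316787719727), 1.2437063455581665)
p2 100 [526.2 198.9  71.2] ((526.69775390625, 200.0849609375), (26.444753646850586, 22.51620864868164), 5.057806491851807)
t 15.8 pos [ 548.04 -303.42  213.47] dp cm [  1.396   3.176 -16.841] turn deg [ 0.14 -0.22  0.25] F [ 0.37 -0.22 -0.5 ] gap 46.65
```

View pics/top2.png

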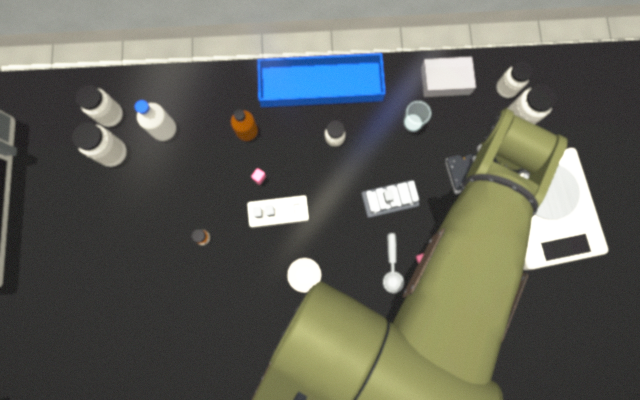

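The spacer's head top is at z ≈ 91 (92 expected when fully home), at (547,-133) over slot 3. The pair sits at (529,169) and (527,200) as before, and the bystanders haven't moved. Handing in.

```bash
python3 -c "
from cell import order;print(order.sign_off())"
```

```text
the job is handed in; nothing more can be done
None
```

The lone spacer is fully home and upright in slot 3, the first slot that took it. I let go of it and handed the job in at about 16 s of the 64 s allowed.

- **Trying the slots:** The blade bore on the lips of slot 1 at about 4 N and slot 2 at up to about 5 N, so neither took it. It went into slot 3 with no force until I felt the floor at about 4 N. The rack never came near its stop.
- **Blade thickness:** In the wrist images the blade measured about 11 mm, which fits slot 3 being its own slot.
- **Last checks:**
  - **Spacer:** From above, the head top read 91.0 mm against 92 mm expected; other known heights also read a few tenths of a millimetre low. The head was within about 1–2 mm of slot 3's middle.
  - **Pair and bystanders:** The pair stood where it had been. In the pictures nothing else on the bench had moved.
  - **Arm:** It was clear of everything.
- **What went wrong:** On the way to the rack, one sideways move went about 55 mm too far along x through a sign mistake. It was in free space and touched nothing.
- **Centring on slot 2:** The try was about 0.5–0.8 mm off centre. I relied on the blade looking clearly wider than the slot to count it as too narrow.

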